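Post a failed impeller through the gravity flap of the reject box

ROBOT

A 6-joint arm with a two-finger parallel gripper is mounted at the origin on a cart in front of the work surface, level with it; the furniture and walls round the work are solid. World frame = base frame: x ahead of the robot, y to its left, z up, the work surface at z = 0. Lengths are in m, angles in rad, forces in N, time in s.
With the tool pointing down it reaches from about 0.425 to 0.95 m from the base axis. Payload 3.5 kg.
Tool frame: the origin (TCP) lies at the very end of the fingers, on their centre line; the grasp point (between the pads) lies 19 mm behind it; z points along the fingers, y is the line along which they close (so a half turn about z gives the same grasp; the last joint's range is limited). The gripper opens to 85 mm and grips with 20 to 120 N. Pads are 22 mm wide; open, the fingers measure 114 mm over their backs; the gripper's body (76 mm by 85 mm) begins 54 mm behind the grasp point. The pads swing forward as they close: fully open they stand 13 mm farther back than shut.
Start: joints at [-1.397, 0.286, 1.577, -0, 1.279, -0.15], TCP at [0.215, -0.64, 0.231] pointing down, gripper open.
Joint ranges: [-2.77, 2.77], [-0.9, 2.22], [0.21, 2.48], [-1.53, 4.67], [0.24, 2.81], [-2.84, 2.84]. Speed limits (rad/s): [2.79, 2.79, 3.14, 3.14, 3.14, 3.14].

INTERFACE

Orientations are given as a unit quaternion [x, y, z, w].
In Python, from plant import ctrl gives the robot as it stands.
- The arm moves only by the tool carry_out, never from a script. Its argument "deltas" is one flat list of numbers, 6 for each row, row after row: the shift along the tool's x, y, z in m, then the turn, a rotation vector about the tool's x, y, z in rad. A call has 1 to 5 rows; each row is the pose to reach, as a shift and turn from the pose commanded when the call began, along the tool's axes at that moment; what a row does not reach only later rows make up. A row lasts 1/8 s, in which the tool goes at most 62.5 mm and 10.7 degrees, less where a joint would pass 70% of its speed; a pose out of reach is approached as far as the arm can. A call with a gripper value outside its range is refused whole. "grip" is the opening in per cent of the stroke, from 0 (shut) to 100 (fully open), set as the call begins (left out, the last holds). The fingers move at their own pace and stop on an object; "grip_force" is the grip in N (left out, the last holds). Time passes only in rows, so rows that repeat a pose let the fingers close. It gives the time, the measured TCP pose, the force, the opening and the grip force at its end, in the units of the state.
- ctrl.get_state(): the state, without advancing time (a new reading comes with each control period).
- ctrl.read_camera(name): name is "side" or "top" or "wrist"; returns (picture, depth): 400x640x3 uint8, red, green, blue; 400x640 float32, m along the optical axis (not along the pixel's ray), 0 where there is no reading.
- ctrl.camera_model(name): a dict with "intrinsics" (3x3 intrinsics, pixels), "extrinsics" (4x4, takes a point from world to camera coordinates); the wrist camera has in their place "hand_eye" (4x4, takes a point from camera to tool coordinates, whose origin is the TCP and whose axes are the flange's). Camera axes: x right, y down, z forward; pixel columns grow to the right and rows downward; lengths in m; the calibration is good to about 2 mm. A picture is of the moment at which its call begins: read the wrist's pose just before it. camera_model takes no time and is no camera call.
- ctrl.sign_off(): hands the job in; it is judged then, once.
Trained networks look in the newest picture that a camera, given by its name, has taken for a name from the list of things; names that differ only in an ending like _2 or _b are one class to them, and where a whole thing is asked for, a point or a joint stands for the part that bears it (a point fixed in the world has none). Each returns a list of dicts, best first, with "score" (0 to 1); they miss things now and then, are a little off and sometimes report something else, mostly with a low value. They report only what shows in the picture. A call takes as long as a camera call.
- ctrl.find_in(camera, query): "uv" ([column, row] in pixels, amid what is visible of it).
The state is a dict: "time": time; "qpos": joint angles; "dq": joint speeds; "joint_efforts": joint torques, N m; "eef_pos": TCP position; "tcp_rot": TCP orientation; "contact_force": force on the tool from outside, world axes, zero at the start; "wrist_torque": the same for the moment, N m; "opening": opening from 0.0 (shut) to 1.0 (fully open); "finger_force": force on a finger pad.
Only numpy, scipy, OpenCV 4.12 (cv2) and the standard library are available. Lean on these libraries where they do the work, as an engineer would, in place of code of your own. Each camera call takes 0.05 s, during which the arm holds its last target. There are 200 camera calls.

TASK

The impeller with the red dot has failed inspection and lies on the loading shelf of the red reject box. With the fingertips only, never pinching or lifting it, gently push it along the shelf and in through the gravity flap until it drops into the box, then draw the fingers back out so that the flap swings fully shut behind it. Leave the good impeller, the tachometer and the brush where they are.

Things in the scene. Friction and masses are not known exactly. Their poses are not given: they have to be found in the camera images.
- reject_box: Red locked reject box, fixed to the bench. Origin on the bench top under the middle of its mouth, in the outer face of its front; own +x points into the box, -x out along the loading shelf, z up. Box: x 0 to 100 mm, y -55 to +55 mm, walls 3 mm, clear closed lid, top at z = 140 mm. Inside, behind the sill, the floor lies at z = 6 mm.
- shelf_mid (a point): Middle of the level steel loading shelf, on its top, 78 mm above the bench, 60 mm in front of the mouth. The shelf is 120 mm long (front edge free) and 110 mm wide. Guides 13 mm high stand on it: inner faces 102 mm apart 115 mm before the mouth, narrowing to 70 mm apart 30 mm before it, then straight.
- mouth (a point): Middle of the mouth's lower edge, on the shelf's top, in the front's outer face. The mouth is 70 mm wide, 50 mm high under a lintel that ends 62 mm above the shelf. Upright fingers reach just to the front, which is far enough to tip the impeller off the sill; fingers leaned forward (tips first) reach farther in.
- sill_end (a point): Middle of the sill's end on its top. The shelf runs level through the mouth as a 74 mm wide sill and ends here, 18 mm inside the front. The impeller tips off it and drops into the box once its centre has passed this edge (rear rim then still about 9 mm outside the front); push it on about 10 to 15 mm farther to make sure.
- flap (a joint): Angle of the gravity flap in the mouth, rad: 0 hanging shut, growing as its lower edge swings into the box and up (stop at 1.4); opens inward only. Aluminium sheet 76 x 48 x 1.5 mm with an 8 mm lip bent inward, 15 g, hinged along its top 131 mm above the bench; lower edge 3 mm above the sill, 7 mm inside the front. No spring: under 0.5 N opens it, it rests on what is under it and falls shut by its weight.
- reject_centre (a point): Centre (half-way up, 10 mm above its underside) of the failed impeller, lying flat on the loading shelf: loose black plastic fan wheel like a short drum, 55 mm across, 20 mm high, about 18 g, axis upright, with a red dot 16 mm wide in the middle of its top.
- reject: The same failed impeller; origin at the centre of its underside.
- good_impeller: Good black impeller of the same shape without a dot, 55 mm across, 20 mm high, loose on the orange board; origin at the centre of its underside. Stays.
- tachometer: Orange hand tachometer, 54 x 114 x 30 mm, loose on the orange board; origin at the centre of its underside. Stays.
- esd_brush: Black brush, 18 x 132 x 20 mm, lying loose on the bench; origin at the centre of its underside. Stays.

How it is judged:
On the way:
1. the impeller with the red dot slides flat through the mouth and holds the flap open (value of joint flap above 0.3 rad and x of reject_centre in the frame of reject_box between -0.012 and 0.045 m and z of reject_centre in the frame of reject_box above 0.073 m and angle between reject_centre's own z axis and vertical below 0.5 rad), for 0.05 s.
At the end, for the whole second after the job is handed in: The impeller with the red dot lies at rest inside the reject box, fallen below the sill (its centre under 60 mm above the bench), and the flap hangs shut (within 0.06 rad) (x of reject_centre in the frame of reject_box between 0.015 and 0.1 m and y of reject_centre in the frame of reject_box between -0.055 and 0.055 m and z of reject_centre in the frame of reject_box below 0.06 m and value of joint flap below 0.06 rad and linear speed of reject below 0.02 m/s); the robot touches nothing.
It fails at once if the failed impeller is lifted (its centre more than 15 mm above its height when it lies on the shelf) (z of reject_centre in the frame of reject_box above 0.103 m).
It fails at once if the failed impeller is pinched or pressed by the fingers with more than 12 N (contact force between the fingers and reject above 12 N).
It fails at once if the failed impeller falls off the shelf outside the box (z of reject_centre in the frame of reject_box below 0.063 m and x of reject_centre in the frame of reject_box below 0 m).
It fails at once if a bystander (good impeller, tachometer, brush) is moved more than 20 mm (distance of any of good_impeller, tachometer, esd_brush from where it was at the start of the episode above 0.02 m).
It also fails if it takes over 32 s, if anything falls off the work surface, if the arm or the gripper's body presses on something with over 40 N, if the wrist force passes 120 N, or if a joint passes its speed limit or range.

## Working session

There is one attempt and no reset: what is moved stays moved. The work goes in short steps, Python scripts to look and compute and a tool call to move; the robot and the scene stay as the last step left them, time stands still between calls to the robot, and variables do not carry over. Pictures are saved under pics/ and viewed, at most 10 in all, crops included, and the job is handed in when it is done.

Besides the shell and the picture viewer there is one more tool, called after ">>>" as name(argument=value, ...) on one line, values as JSON. carry_out: Moves the arm, as the interface text tells. Its arguments: {"type":"object","properties":{"deltas":{"type":"array"},"grip":{"type":"number"},"grip_force":{"type":"number"}},"required":["deltas"]}

```bash
mkdir -p pics; ls; cat > h.py <<'E'
import numpy as np, cv2
from plant import ctrl
from scipy.spatial.transform import Rotation as R
def world(cam,uv,d):
    m=ctrl.camera_model(cam);K=np.array(m["intrinsics"])
    p=np.linalg.inv(K)@[uv[0],uv[1],1]*d
    return (np.linalg.inv(np.array(m["extrinsics"]))@np.r_[p,1])[:3]
def atz(cam,uv,z):
    a=world(cam,uv,0.);b=world(cam,uv,1.);return a+(b-a)*(z-a[2])/(b-a)[2]
def med(D,uv,r=3):
    u,v=map(int,uv);w=D[max(v-r,0):v+r+1,max(u-r,0):u+r+1];w=w[w>0];return float(np.median(w)) if w.size else 0
E
python3 - <<'E'
from h import *
s=ctrl.get_state();print(s)
for c in("top","side"):
    I,D=ctrl.read_camera(c);cv2.imwrite(f"pics/{c}0.png",I[:,:,::-1]);np.save(c+"D.npy",D)
    for q in("reject","reject_box","flap","good_impeller","tachometer","esd_brush"):
        for r in ctrl.find_in(c,q)[:2]:
            d=med(D,r["uv"]);print(c,q,round(r["score"],2),np.round(r["uv"]),world(c,r["uv"],d).round(3))
E
```

```text
pics
{'time': 0.0, 'qpos': array([-1.39698140e+00,  2.87174074e-01,  1.57819160e+00,  7.34444294e-06,
        1.27859380e+00, -1.50032946e-01]), 'dq': array([-0.0009867 ,  0.00031277, -0.00224738,  0.00176918, -0.00013433,
        0.00044375]), 'joint_efforts': array([-1.17774894e-04, -4.05980587e+01, -2.92624193e+01, -1.65056822e-04,
        5.67416995e-03,  5.24473638e-07]), 'eef_pos': array([ 0.21468927, -0.6392503 ,  0.22993367]), 'tcp_rot': array([ 9.86918418e-01,  1.61216112e-01, -1.05565509e-05, -1.18337022e-03]), 'contact_force': array([-0.62750893,  0.26881745, -0.3929267 ]), 'wrist_torque': array([-0.0212898 ,  0.05587015, -0.02465877]), 'finger_force': 0.0, 'opening': 1.0000373010485812}
top reject 0.64 [292. 211.] [ 0.53  -0.059  0.097]
top reject_box 0.55 [280. 175.] [ 0.589 -0.041  0.14 ]
top good_impeller 0.61 [399. 213.] [ 0.532 -0.26   0.026]
top tachometer 0.95 [382. 131.] [ 0.688 -0.224  0.038]
top esd_brush 0.88 [278. 258.] [ 0.44  -0.027  0.006]
side reject 0.92 [342. 219.] [ 0.525 -0.042  0.093]
side reject 0.23 [297. 233.] [0.613 0.026 0.098]
side reject_box 0.66 [295. 230.] [0.617 0.027 0.105]
side good_impeller 0.48 [332. 206.] [ 0.535 -0.255  0.023]
side esd_brush 0.78 [376. 255.] [ 0.45  -0.046  0.004]
side esd_brush 0.53 [343. 218.] [ 0.523 -0.044  0.094]
```

```bash
python3 - <<'E'
import cv2,numpy as np
I=cv2.imread("pics/top0.png")[90:290,190:450];cv2.imwrite("pics/t1.png",cv2.resize(I,None,fx=3,fy=3,interpolation=cv2.INTER_CUBIC))
I=cv2.imread("pics/side0.png")[140:300,220:440];cv2.imwrite("pics/s1.png",cv2.resize(I,None,fx=3,fy=3,interpolation=cv2.INTER_CUBIC))
E
```

```text
(no output)
```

View pics/t1.png

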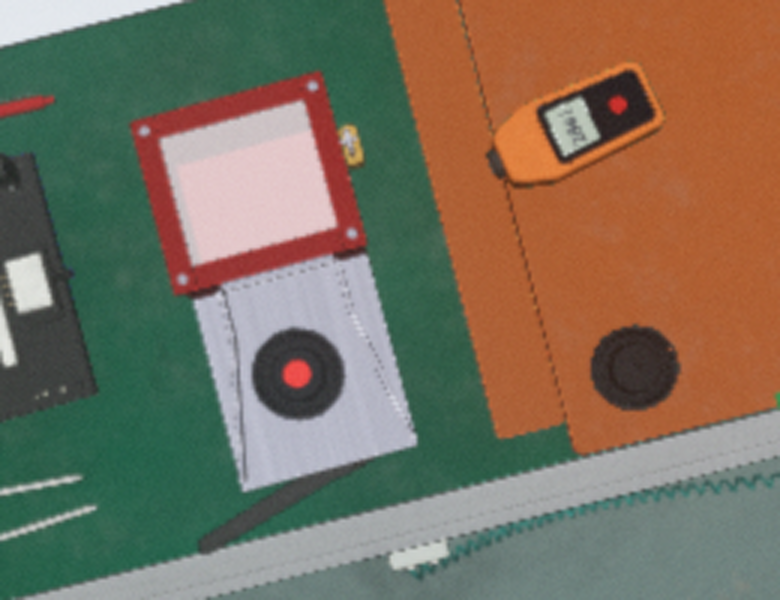

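View pics/s1.png

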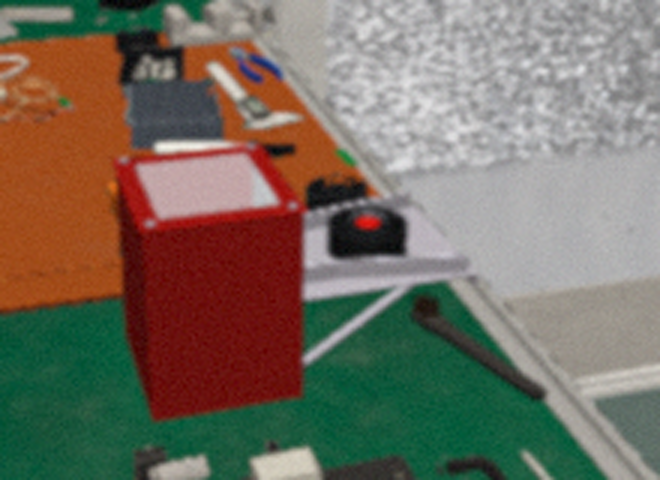

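The top crop shows the box lid corners at (133,122), (321,72), (367,250) and (177,295). The shelf's front corners are at (243,491) and (416,443), and the dot is at (297,374). In the side view the impeller lies flat on the shelf with the brush below it.

```bash
cat >> h.py <<'E'
c=lambda p:np.array(p)/3+[190,90]-1/3
E
python3 - <<'E'
from h import *
P=[atz("top",c(p),.14)[:2] for p in((133,122),(321,72),(367,250),(177,295))]
S=[atz("top",c(p),.078)[:2] for p in((243,491),(416,443))]
I=cv2.imread("pics/top0.png").astype(int);m=(I[:,:,2]>180)&(I[:,:,1]<110)&(I[:,:,0]<110)
ys,xs=np.nonzero(m);k=(abs(xs-289)<10)&(abs(ys-214)<10);dot=atz("top",(xs[k].mean(),ys[k].mean()),.098)[:2];print(k.sum(),dot)
# fit frame: model pts
M=np.array([(.1,.055),(.1,-.055),(0,-.055),(0,.055),(-.12,.055),(-.12,-.055)]);W=np.array(P+S)
mc,wc=M.mean(0),W.mean(0);H=(M-mc).T@(W-wc);a=np.arctan2(H[0,1]-H[1,0],H[0,0]+H[1,1])
Rm=np.array([[np.cos(a),-np.sin(a)],[np.sin(a),np.cos(a)]]);o=wc-Rm@mc
print("origin",o,"yaw",a,"res mm",((M@Rm.T+o-W)*1e3).round(1).tolist());print("dot in box",Rm.T@(dot-o))
s=ctrl.get_state();print("toolR",R.from_quat(s["tcp_rot"]).as_matrix().round(3))
print("cam", np.linalg.inv(ctrl.camera_model("top")["extrinsics"])[:3,3])
# depth-based check of box rim and shelf heights
D=np.load("topD.npy")
for p in((155,210),(272,275),(345,160),(290,450),(297,374)):
    print(p,world("top",c(p),med(D,c(p),1)).round(3))
E
```

```text
58 [ 0.52398728 -0.05287528]
origin [ 0.58269307 -0.04029797] yaw 0.27344919503604803 res mm [[-1.2, -1.2], [-2.0, 0.2], [3.8, 1.5], [1.6, -0.2], [-0.5, 0.7], [-1.7, -1.0]]
dot in box [-0.05992114  0.00374374]
toolR [[ 0.948  0.318  0.   ]
 [ 0.318 -0.948 -0.   ]
 [-0.     0.    -1.   ]]
cam [ 0.49885883 -0.12257364  0.99185714]
(155, 210) [0.615 0.027 0.139]
(272, 275) [ 0.584 -0.035  0.079]
(345, 160) [ 0.645 -0.081  0.139]
(290, 450) [ 0.478 -0.048  0.079]
(297, 374) [ 0.524 -0.053  0.099]
```

>>> carry_out(deltas=[0.038,-0.042,0.003,0,0,0,0.078,-0.087,0.006,0,0,0,0.119,-0.133,0.009,0,0,0,0.16,-0.178,0.012,0,0,0,0.2,-0.223,0.015,0,0,0], grip=28, grip_force=20)

```text
time: 1.32
eef_pos: [0.334, -0.3631, 0.2166]
tcp_rot: [0.987, 0.161, 0.0, 0.0]
contact_force: [1.5, -0.4, 0.1]
opening: 0.279
finger_force: 0.0
```

>>> carry_out(deltas=[0.041,-0.046,0.003,0,0,0.01,0.082,-0.091,0.006,0,0,0.02,0.123,-0.137,0.009,0,0,0.03,0.164,-0.182,0.012,0,0,0.04,0.205,-0.228,0.015,0,0,0.05])

```text
time: 1.95
eef_pos: [0.4559, -0.0817, 0.2019]
tcp_rot: [0.991, 0.136, 0.001, 0.0]
contact_force: [-0.4, -1.1, 0.3]
opening: 0.282
finger_force: 0.0
```

>>> carry_out(deltas=[0.01,-0.011,0,0,0,0,0.01,-0.011,0,0,0,0])

```text
time: 2.2
eef_pos: [0.4621, -0.0698, 0.2015]
tcp_rot: [0.99, 0.138, -0.0, 0.0]
contact_force: [0.7, -0.1, 0.7]
opening: 0.28
finger_force: 0.0
```

>>> carry_out(deltas=[0,0,0.04,0,0,0,0,0,0.08,0,0,0,0,0,0.1,0,0,0,0,0,0.1,0,0,0])

```text
time: 2.7
eef_pos: [0.4602, -0.0714, 0.0997]
tcp_rot: [0.991, 0.135, -0.002, -0.001]
contact_force: [0.5, 0.4, 0.8]
opening: 0.28
finger_force: 0.0
```

```bash
python3 - <<'E'
from h import *
s=ctrl.get_state();print(s["eef_pos"])
I,D=ctrl.read_camera("wrist");r=ctrl.find_in("wrist","reject");print(r)
T=np.eye(4);T[:3,:3]=R.from_quat(s["tcp_rot"]).as_matrix();T[:3,3]=s["eef_pos"];m=ctrl.camera_model("wrist")
for q in r[:1]:
    d=med(D,q["uv"],2);p=np.linalg.inv(m["intrinsics"])@[*q["uv"],1]*d
    t=np.array(m["hand_eye"])@np.r_[p,1];print(d,t,(T@t))
J,_=ctrl.read_camera("side");J=cv2.resize(J[140:290,260:460],(800,600),interpolation=cv2.INTER_CUBIC)
a=cv2.resize(I,(640,400));o=np.zeros((600,800,3),np.uint8)
o[:300,:480]=cv2.resize(I,(480,300));o[300:,:400]=cv2.resize(J,(400,300))
cv2.imwrite("pics/c2.png",o[:,:,::-1])
E
```

```text
[ 0.46022705 -0.07141098  0.0997062 ]
[{'uv': [318.9, 118.9], 'score': 0.66}]
0.14018426835536957 [6.91195341e-02 1.66492215e-03 6.38157598e-04 1.00000000e+00] [ 0.52726284 -0.05449655  0.09881478  1.        ]
```

View pics/c2.png

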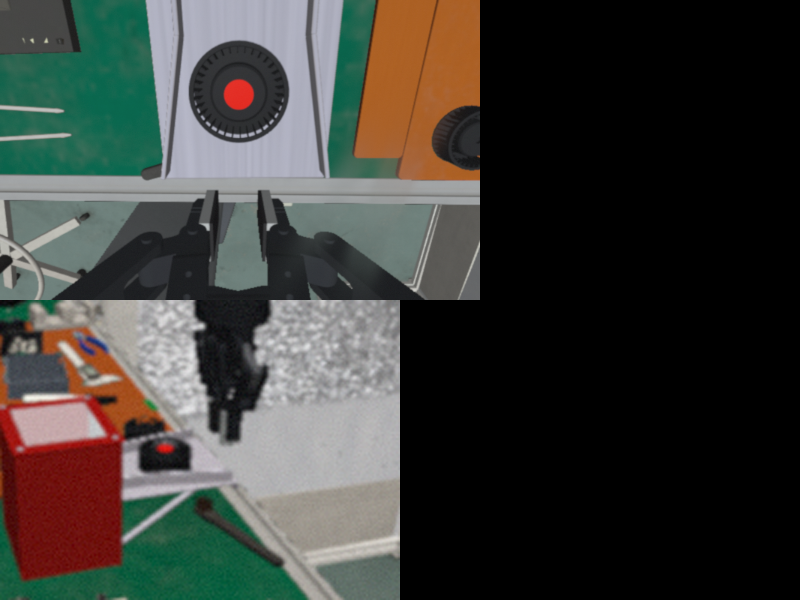

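>>> carry_out(deltas=[0,0.001,0.014,0,0,0,0,0.0015,0.017,0,0,0,0.008,0.0015,0.017,0,0,0,0.016,0.0015,0.017,0,0,0,0.024,0.0015,0.017,0,0,0])

```text
time: 3.48
eef_pos: [0.4864, -0.065, 0.0847]
tcp_rot: [0.991, 0.137, 0.0, 0.0]
contact_force: [-0.1, -0.5, -0.4]
opening: 0.283
finger_force: 0.0
```

>>> carry_out(deltas=[0.008,0,0,0,0,0,0.016,0,0,0,0,0,0.024,0,0,0,0,0,0.032,0,0,0,0.0,0.04,0,0,0,0,0,0])

```text
time: 4.1
eef_pos: [0.4874, -0.0653, 0.085]
tcp_rot: [0.99, 0.138, 0.001, 0.0]
contact_force: [0.1, -0.2, -0.7]
opening: 0.282
finger_force: 0.0
```

My last call had one number too many: a stray 0.04 went in as a turn, and the last row sent the arm back to its start. I'll look before going on.

```bash
python3 - <<'E'
from h import *
s=ctrl.get_state();a=.27345;o=np.array([.58269,-.0403])
Rm=np.array([[np.cos(a),-np.sin(a)],[np.sin(a),np.cos(a)]])
print("tcp box",Rm.T@(s["eef_pos"][:2]-o),s["eef_pos"][2],R.from_quat(s["tcp_rot"]).as_matrix()[:,0])
I,D=ctrl.read_camera("wrist");r=ctrl.find_in("wrist","reject");print(r)
T=np.eye(4);T[:3,:3]=R.from_quat(s["tcp_rot"]).as_matrix();T[:3,3]=s["eef_pos"];m=ctrl.camera_model("wrist")
d=med(D,r[0]["uv"],2);p=np.linalg.inv(m["intrinsics"])@[*r[0]["uv"],1]*d
t=np.array(m["hand_eye"])@np.r_[p,1];w=(T@t)[:3];print("tool",t,"box",Rm.T@(w[:2]-o),w[2])
cv2.imwrite("pics/w3.png",I[:,:,::-1])
E
```

```text
tcp box [-0.09849369  0.00166888] 0.08498810518471345 [0.96211193 0.27264751 0.00199228]
[{'uv': [314.0, 117.2], 'score': 0.8}]
tool [ 7.11576329e-02 -2.01676446e-04 -1.38709305e-02  1.00000000e+00] box [-0.02736468  0.00207901] 0.09900051965935941
```

View pics/w3.png

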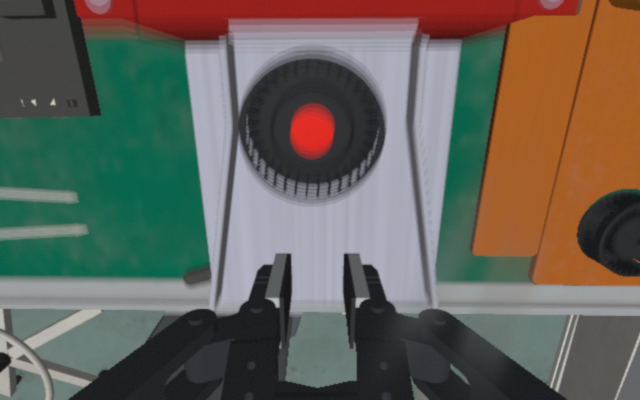

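The picture shows the impeller flat, undamaged and centred, just in front of the mouth (dot at about (314,130)), with the fingers clear behind it. I'll carry on pushing.

>>> carry_out(deltas=[0.014,0,0,0,0,0,0.027,0,0,0,0,0,0.035,0,0,0,0,0,0.043,0,0,0,0,0,0.051,0,0,0,0,0])

```text
time: 4.82
eef_pos: [0.535, -0.0511, 0.0841]
tcp_rot: [0.991, 0.137, -0.0, -0.0]
contact_force: [0.0, 0.1, 0.4]
opening: 0.278
finger_force: 0.1
```

>>> carry_out(deltas=[0.008,0,0,0,0,0,0.016,0,0,0,0,0,0.022,0,0,0,0,0,0.028,0,0,0,0,0,0.032,0,0,0,0,0])

```text
time: 5.45
eef_pos: [0.5657, -0.0426, 0.0844]
tcp_rot: [0.991, 0.137, 0.0, 0.0]
contact_force: [0.2, -0.1, 0.2]
opening: 0.278
finger_force: 0.1
```

```bash
python3 - <<'E'
from h import *
s=ctrl.get_state();a=.27345;o=np.array([.58269,-.0403])
Rm=np.array([[np.cos(a),-np.sin(a)],[np.sin(a),np.cos(a)]])
print("tcp box",Rm.T@(s["eef_pos"][:2]-o),s["eef_pos"][2],s["contact_force"])
I,D=ctrl.read_camera("wrist");J,_=ctrl.read_camera("top")
o=np.zeros((600,640,3),np.uint8);o[:300,:480]=cv2.resize(I,(480,300));o[300:,:400]=cv2.resize(J[110:230,220:380],(400,300),interpolation=cv2.INTER_CUBIC)
cv2.imwrite("pics/w4.png",o[:,:,::-1])
E
```

```text
tcp box [-0.01701727  0.00238441] 0.08437046606857414 [ 0.23863947 -0.0636723   0.22386378]
```

View pics/w4.png

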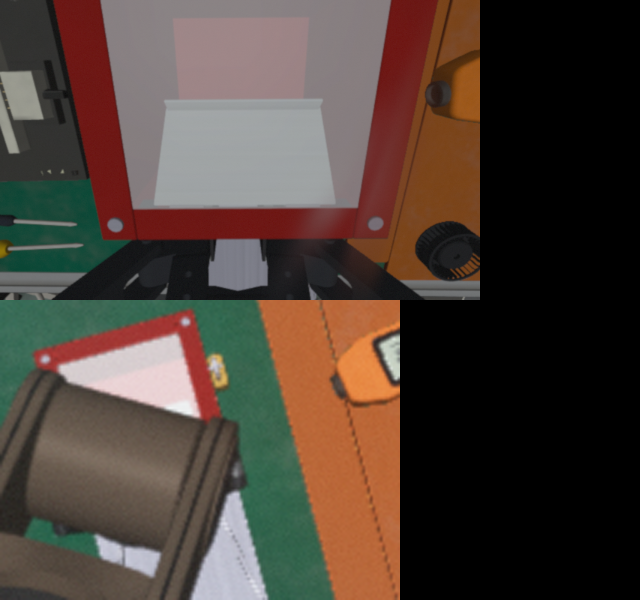

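The wrist view shows the flap held wide open, with its lower edge at row ~105 and the impeller hidden beneath it on the sill. Now I'll lean the fingers 20° and push farther in.

>>> carry_out(deltas=[0,0,-0.002,0,0.12,0,0,0,-0.003,0,0.24,0,0,0,-0.003,0,0.35,0,0.003,0,-0.003,0,0.35,0,0.007,0,-0.003,0,0.35,0])

```text
time: 6.18
eef_pos: [0.5729, -0.041, 0.0879]
tcp_rot: [0.976, 0.134, 0.172, -0.023]
contact_force: [-0.3, 0.7, -0.8]
opening: 0.28
finger_force: 0.0
```

```bash
python3 - <<'E'
from h import *
s=ctrl.get_state();a=.27345;o=np.array([.58269,-.0403])
Rm=np.array([[np.cos(a),-np.sin(a)],[np.sin(a),np.cos(a)]])
print("tcp box",Rm.T@(s["eef_pos"][:2]-o),s["eef_pos"][2],s["contact_force"],R.from_quat(s["tcp_rot"]).as_matrix().round(3))
I,D=ctrl.read_camera("wrist");cv2.imwrite("pics/w5.png",I[:,:,::-1])
E
```

```text
tcp box [-0.00965606  0.00196984] 0.08794638854979993 [-0.26199379  0.74527571 -0.80799208] [[ 0.904  0.27   0.33 ]
 [ 0.254 -0.963  0.092]
 [ 0.343  0.001 -0.939]]
```

View pics/w5.png

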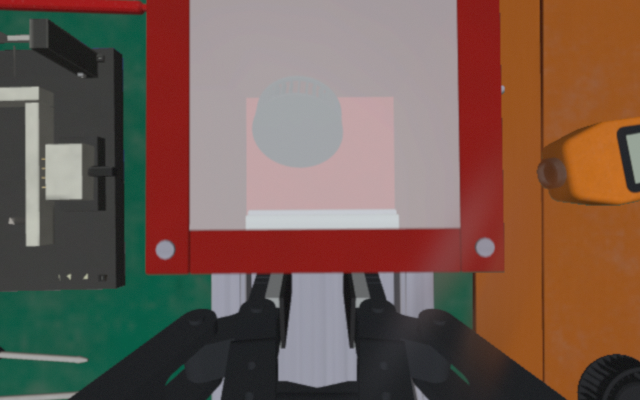

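The impeller is lying in the box (seen through the lid at (298,120)), and the flap hangs nearly shut. I'll withdraw the fingers.

>>> carry_out(deltas=[-0.019,0,-0.007,0,0,0,-0.042,0,-0.016,0,-0.1,0,-0.066,0,-0.025,0,-0.22,0,-0.09,0,-0.034,0,-0.35,0,-0.09,0,-0.034,0,-0.35,0])

```text
time: 6.85
eef_pos: [0.481, -0.0668, 0.0891]
tcp_rot: [0.991, 0.137, 0.001, 0.0]
contact_force: [0.1, -0.4, -0.3]
opening: 0.281
finger_force: 0.0
```

>>> carry_out(deltas=[0,0,-0.04,0,0,0,0,0,-0.09,0,0,0,0,0,-0.12,0,0,0,0,0,-0.12,0,0,0,0,0,-0.12,0,0,0])

```text
time: 7.48
eef_pos: [0.4792, -0.0664, 0.2071]
tcp_rot: [0.991, 0.137, -0.0, -0.001]
contact_force: [-0.3, -0.7, -1.0]
opening: 0.282
finger_force: 0.0
```

```bash
python3 - <<'E'
from h import *
print(ctrl.get_state()["eef_pos"])
I,D=ctrl.read_camera("wrist");J,_=ctrl.read_camera("top")
o=np.zeros((600,800,3),np.uint8);o[:300,:480]=cv2.resize(I,(480,300));o[300:,:480]=cv2.resize(J,(480,300))
cv2.imwrite("pics/w6.png",o[:,:,::-1])
E
```

```text
[ 0.4791622  -0.06644024  0.20710048]
```

View pics/w6.png

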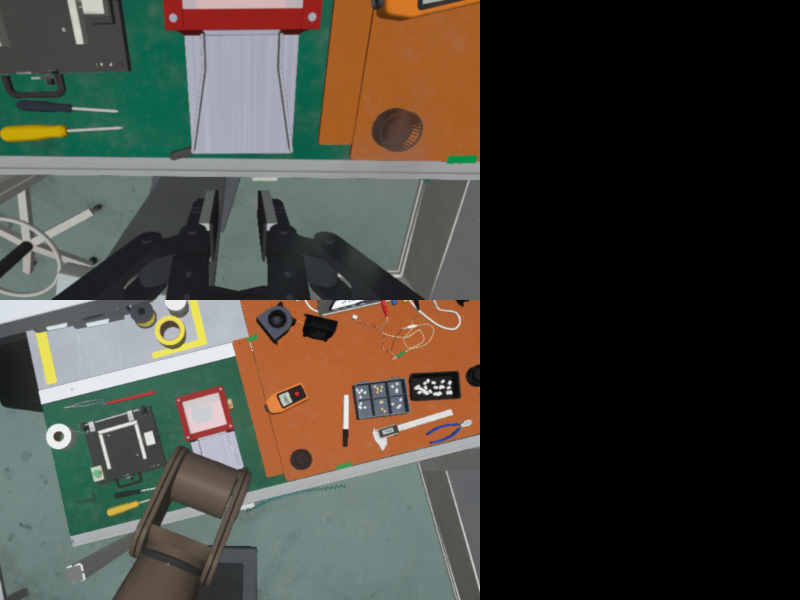

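The shelf is empty, the impeller shows inside the box at about (205,410), the bystanders look unmoved and the fingers are clear. Handing in.

```bash
python3 -c "
from plant import ctrl
print(ctrl.sign_off())"
```

```text
the job is handed in; nothing more can be done
None
```

I pushed the failed impeller through the flap into the reject box, drew the fingers back clear with the bystanders apparently unmoved, and handed the job in at about 7.6 s; no verdict came back, and I last saw the flap nearly shut just before withdrawing, not after.

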